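# Load the long battery stick into the spring-contact charger

## Task

Take the longer of the two battery sticks from its cradle and load it into the charger: slide its plain end in under the steel hoop, press the spring contact back with it, then tip the nose end down into the bay so that the stick lies fully home on its supports with its brass nose against the fixed contact. Let go of it there. Leave the shorter stick and the other parts on the bench where they lie.

Things in the scene. Friction and masses are not known exactly. Their poses are not given: they have to be found in the camera images.
- long_stick: The longer battery stick, 160 mm over all, about 0.26 kg: black cylinder 36 mm in diameter, steel band at its plain flat end, small brass nose (16 mm diameter, 8 mm long) at the other. Origin on its axis at mid-length; x runs along it towards the nose. Starts lying level in its cradle, nose roughly away from the robot.
- long_stick_nose (a point): Centre of the tip of the long stick's brass nose.
- short_stick: The shorter battery stick, the same make but 110 mm long; origin on its axis at mid-length, x towards its nose. Lies level in the other cradle; leave it there (it may shift up to 30 mm).
- cradle_a: One of two equal aluminium cradles, fixed: base plate 110 x 60 x 8 mm with two V supports 14 mm long, 34 mm high, centred 40 mm either side of the middle; between them the stick is free down to the plate. Origin under its centre, x along its stick, whose axis is 45 mm above the bench and mid-length over the cradle's middle. Either cradle may lie on either side.
- cradle_b: The other, equal cradle.
- charger: Charger, fixed to the bench. Grey base plate 300 x 110 x 20 mm, x = -165 to +135 mm in its frame. Origin on the bench below the middle of the bay; x runs along the bay from the spring end (nearer the robot) to the fixed contact, z up. A seated stick lies level along x at y = 0, axis 58 mm above the bench, plain end at x = -80 mm, nose tip at +80.
- bay (a point): Middle of a seated stick: charger frame x = 0, z = 58 mm. Two white V supports, 14 mm long in x, outer tips 47 mm above the bench, are centred at x = -45 and +50 mm; between them the bay's sides are open for fingers down to the base plate (20 mm high).
- hoop (a point): Middle of the underside of the steel hoop over the bay: charger x = -64 mm, 100 mm above the bench. Bar 8 mm wide in x, 7 mm thick, posts at y = +-31 to 41 mm. Hoop to tower (140 mm) is less than the stick's length, so it can only go in sloping, plain end low under the hoop, nose raised: 28 degrees suits (about 20 to 32).
- fixed_contact (a point): Centre of the fixed contact, where the nose tip must rest: charger x = +80, z = 58 mm. It lies on the inner face of a black tower, x = 80 to 125 mm, 56 mm wide, 116 mm high. A stick at 28 degrees sliding along its own axis until its plain end's centre is at x = -85, z = 58 mm clears hoop and tower by about 5 mm.
- spring_face (a point): Centre of the front face of the spring contact plate (steel, 34 mm wide, 36 to 82 mm above the bench), behind and below the hoop: charger x = -67 mm when free, moving to -x as pressed. Behind it a black spring housing, x = -165 to -118 mm, 64 mm wide, 92 mm high.
- spring_contact (a joint): How far the spring contact is pressed back, m: 0 free, 0.036 at its stop, 0.013 with a seated stick. The spring pushes with 5 N when free plus 0.25 N per mm, towards the fixed contact; it will push a released stick the last few mm along the supports until the nose meets the fixed contact.
- motor: Starter motor, bystander: aluminium cylinder 74 mm in diameter, about 155 mm long, on a flat foot, with a small solenoid on top (83 mm high). Origin under its middle.
- gear_a: Small steel pinion, bystander, about 40 mm across, 14 mm high.
- gear_b: Another such pinion, bystander.
- gear_c: Another such pinion, bystander.
- ring: Thin steel ring, bystander, 84 mm across, 8 mm high.
- screwdriver: Screwdriver lying on the bench, bystander.
- wrench: Wrench lying on the bench, bystander.
- headlamp: Grey headlamp, bystander, about 45 x 110 x 40 mm.
There are look-alikes about, which are no part of the job. Leave any brown or turquoise look-alike of the long_stick alone.

How it is judged (in metres and radians):
On the way:
1. the long stick's plain end presses the spring contact back by more than 5 mm while its nose end is still raised by more than 10 degrees (value of joint spring_contact above 0.005 m and contact force between long_stick and spring_contact above 1 N and angle between long_stick's own x axis and vertical below 1.396 rad), for 0.1 s.
At the end, for the whole second after the job is handed in: The long stick lies in the charger bay, nose tip within 6 mm of the fixed contact, its axis within 0.05 rad of the bay's, the spring contact held pressed by more than 8 mm, at rest and released (distance between long_stick_nose and fixed_contact below 0.006 m and angle between the x axis of long_stick and the x axis of charger, either way round below 0.05 rad and value of joint spring_contact above 0.008 m and linear speed of long_stick below 0.02 m/s); the robot touches nothing.
It fails at once if the short stick is moved by more than 30 mm (distance of short_stick from where it was at the start of the episode above 0.03 m).
It fails at once if another part on the bench is moved by more than 40 mm (distance of any of motor, gear_a, gear_b, gear_c, ring, screwdriver, wrench, headlamp from where it was at the start of the episode above 0.04 m).
It also fails if it takes over 48 s, if anything falls off the work surface, if the arm or the gripper's body presses on something with over 40 N, if the wrist force passes 120 N, or if a joint passes its speed limit or range.

## Robot

A 7-joint arm with a two-finger parallel gripper is mounted at the origin on the work surface. World frame = base frame: x ahead of the robot, y to its left, z up, the work surface at z = 0. Lengths are in mm, angles in rad, forces in N, time in s.
With the tool pointing down it reaches from about 350 to 900 mm from the base axis. Payload 7.2 kg.
Tool frame: the origin (TCP) lies at the centre of the arm's flange, where the gripper is bolted on; the fingertips stand 173 mm ahead of it and the grasp point (between the pads) lies 155 mm ahead of it; z points along the fingers, y is the direction in which the jaws open and shut (so a half turn about z gives the same grasp; the last joint's range is limited). The gripper opens to 85 mm and grips with 20 to 120 N. Pads are 22 mm wide; open, the fingers measure 114 mm over their backs; the gripper's body (76 mm by 85 mm) begins 54 mm behind the grasp point. The pads swing forward as they close: fully open they stand 13 mm farther back than shut.
Start: joints at [1.104, 0.411, -0.013, 1.596, 0.006, 1.134, -0.082], TCP at [242.682, -575.958, 404.697] pointing down, gripper open.
Joint ranges: [-2.95, 2.95], [-0.29, 1.99], [-1.47, 1.44], [0.14, 2.54], [-1.03, 4.17], [0.13, 1.85], [-2.86, 2.86]. Speed limits (rad/s): [2.39, 2.39, 3.01, 3.01, 3.14, 3.14, 3.14].

## Interface

Orientations are given as a rotation vector (axis times angle).
In Python, from station import * gives the robot as it stands.
- The arm moves only by the shell command python3 -m creep 'ROWS' [FORCE]. ROWS is JSON, a list of rows, each a list of 3 entries, a list of its own where there are three numbers: the shift along the world's x, y, z in m, then the turn, a rotation vector about the world's x, y, z in rad, then the opening in per cent of the stroke, from 0 (shut) to 100 (fully open). In form: [[[x, y, z], [ax, ay, az], grip], ...]. A call has 1 to 12 rows; each row shifts and turns the commanded pose from where the row before left it; what a row does not reach is not made up. A row lasts 1/10 s, in which the tool goes at most 50 mm and 8.59 degrees, less where a joint would pass 70% of its speed; a pose out of reach is approached as far as the arm can. A call with a gripper value outside its range is refused whole. The fingers move at their own pace and stop on an object; FORCE is the grip in N (left out, the last holds). Time passes only in rows, so rows that do not move let the fingers close. It gives the time, the measured TCP pose, the force and the opening at its end, in the units of the state.
- get_obs(): the state, without advancing time (a new reading comes with each control period).
- get_image(name): name is "scene" or "top" or "wrist"; returns a dict with "pixels" (480x640x3 uint8, blue, green, red), "intrinsics" (3x3 intrinsics, pixels), "R" (3x3) and "t" (3): a world point X has camera coordinates R X + t; the wrist camera has in their place "hand_eye" (4x4, takes a point from camera to tool coordinates, whose origin is the TCP and whose axes are the flange's). Camera axes: x right, y down, z forward; pixel columns grow to the right and rows downward; lengths in mm; the calibration is good to about 2 mm. A picture is of the moment at which its call begins: read the wrist's pose just before it. There is no depth.
- job_done(): hands the job in, once; it reports no verdict.
The state is a dict: "time": time; "joint_pos": joint angles; "qvel": joint speeds; "joint_torque": joint torques, N m; "position": TCP position; "orientation": TCP orientation; "contact_force": force on the tool from outside, world axes, zero at the start; "ft_torque": the same for the moment, N m; "opening": opening from 0.0 (shut) to 1.0 (fully open).
Only numpy, scipy, OpenCV 4.12 (cv2) and the standard library are available. Lean on these libraries where they do the work, as an engineer would, in place of code of your own. Each camera call takes 0.05 s, during which the arm holds its last target. There are 200 camera calls.

## Working session

There is one attempt and no reset: what is moved stays moved. The work goes in short steps, Python scripts to look and compute and a shell command to move; the robot and the scene stay as the last step left them, time stands still between calls to the robot, and variables do not carry over. Pictures are saved under pics/ and viewed, about 8 in all and at most 12, crops included, and the job is handed in when it is done.

```bash
ls; mkdir -p pics; cat > look.py <<'E'
from station import *
import cv2,numpy as np,pickle
E
python3 - <<'E'
from look import *
o=get_obs();print({k:np.round(v,3) for k,v in o.items()})
for n in("top","scene"):
    im=get_image(n);cv2.imwrite(f"pics/{n}0.png",im["pixels"]);pickle.dump(im,open(n+"0.pkl","wb"))
    print(n,im["intrinsics"],np.round(im["R"],4),im["t"])
E
```

```text
pics
{'time': np.float64(0.0), 'joint_pos': array([ 1.104,  0.412, -0.013,  1.597,  0.006,  1.134, -0.082]), 'qvel': array([-0.002, -0.   ,  0.001, -0.   , -0.   , -0.001,  0.002]), 'joint_torque': array([-0.0000e+00, -6.0063e+01,  6.8200e-01, -2.9941e+01,  1.4000e-02,
        1.1000e-02,  0.0000e+00]), 'position': array([ 242.626, -575.738,  403.85 ]), 'orientation': array([-3.078e+00, -6.220e-01,  1.000e-03]), 'contact_force': array([ 0.317, -0.1  ,  0.661]), 'ft_torque': array([-0.011, -0.006, -0.005]), 'opening': np.float64(0.997)}
top [[553.74668959   0.         325.15809215]
 [  0.         553.74668959 237.51727557]
 [  0.           0.           1.        ]] [[-0.0101 -0.9999 -0.0135]
 [-0.996   0.0113 -0.0885]
 [ 0.0887  0.0126 -0.996 ]] [  11.86896103  451.84830143 1532.87594419]
scene [[507.80635966   0.         321.4505883 ]
 [  0.         507.80635966 235.55035182]
 [  0.           0.           1.        ]] [[ 0.0022  1.     -0.0073]
 [ 0.7005 -0.0068 -0.7137]
 [-0.7137 -0.0035 -0.7005]] [ -19.8394514  -246.88379971 1578.67913318]
```

View pics/top0.png

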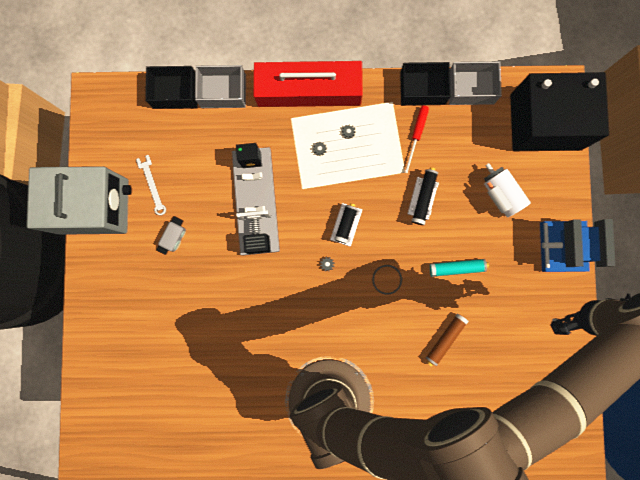

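View pics/scene0.png

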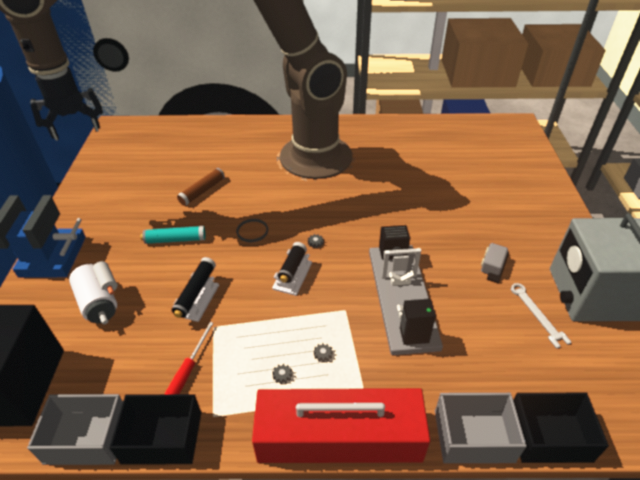

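The top view shows four candidates: long black stick (424,196), short black stick (346,223), turquoise (458,268) and brown (444,339). I choose the one at (424,196), which is black, the longer of the two, and in a cradle. The charger is at (257,200), with its spring end at the bottom, nearer the robot. Next I'll check both in a close crop.

```bash
cat >> look.py <<'E'
def ray(im,u,v,z):
    K,R,t=im["intrinsics"],im["R"],np.array(im["t"])
    d=R.T@np.linalg.inv(K)@np.array([u,v,1.]);c=-R.T@t
    return c+d*(z-c[2])/d[2]
def proj(im,X):
    p=im["R"]@np.array(X,float)+im["t"];p=im["intrinsics"]@p;return p[:2]/p[2]
E
python3 - <<'E'
from look import *
im=pickle.load(open("top0.pkl","rb"));p=im["pixels"]
a=cv2.resize(p[155:240,385:460],None,fx=5,fy=5,interpolation=2)
b=cv2.resize(p[140:260,225:285],None,fx=5,fy=5,interpolation=2)
c=np.zeros((600,700,3),np.uint8);c[:425,:375]=a;c[:,390:690]=b
cv2.imwrite("pics/crop1.png",c)
# dark stick mask
hsv=cv2.cvtColor(p,cv2.COLOR_BGR2HSV)
m=(hsv[...,2]<60).astype(np.uint8)
n,l,s,ce=cv2.connectedComponentsWithStats(m)
for i in range(1,n):
    x,y,w,h,A=s[i]
    if 60<A<3000 and 220<x<450 and 130<y<260:
        r=cv2.minAreaRect(np.argwhere(l==i)[:,::-1].astype(np.float32));print(s[i],ce[i],r,ray(im,*ce[i],45+10))
# grey base plate: 
E
```

```text
[236 143  25  25 468] [247.73931624 155.08119658] ((247.76220703125, 155.35975646972656), (23.41148567199707, 23.301054000854492), 83.6598129272461) [681.62770063 219.74822682  55.        ]
[413 171  24  49 559] [424.61717352 195.02862254] ((424.6177062988281, 195.0294189453125), (12.369317054748535, 48.26458740234375), 14.03624439239502) [ 563.18638825 -268.45539601   55.        ]
[336 207  21  32 348] [345.81034483 222.43965517] ((346.0, 222.50001525878906), (11.70042896270752, 30.04163932800293), 18.434947967529297) [489.77489875 -50.5579737   55.        ]
[243 233  27  21 330] [256.36666667 243.82424242] ((255.9702911376953, 242.70297241210938), (20.099750518798828, 25.47295379638672), 84.2894058227539) [433.61226823 195.47091549  55.        ]
```

View pics/crop1.png

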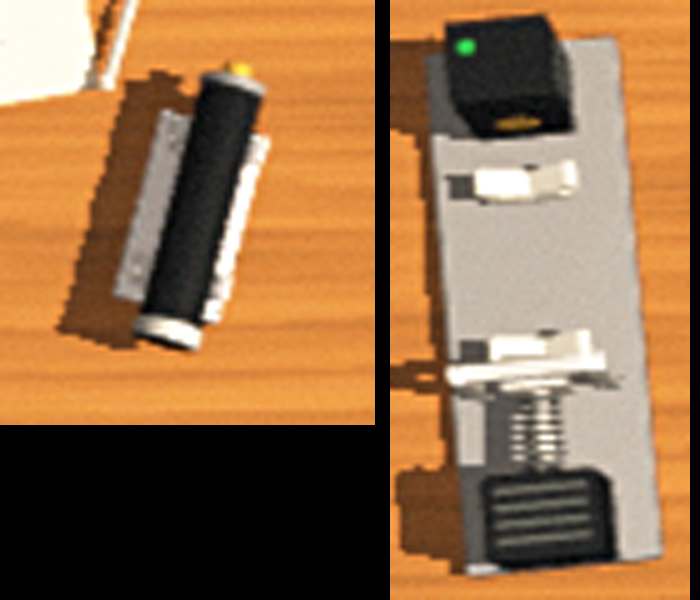

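The left crop shows a long black stick with its brass nose at the top (432,168) and its steel band at the bottom (418,222), lying in the cradle. The right crop shows the charger, with the tower at the top and the hoop and spring at the bottom. The base-plate corners are at about (271,148), (279,251) and (240,255).

```bash
python3 - <<'E'
from look import *
im=pickle.load(open("top0.pkl","rb"))
L=lambda u,v,z:ray(im,385+u/5,155+v/5,z); C=lambda u,v,z:ray(im,225+(u-390)/5,140+v/5,z)
n=L(237,66,45);e=L(167,337,45);print("nose",n,"end",e,np.linalg.norm(n-e),"mid",(n+e)/2,"yaw",np.arctan2(*(n-e)[1::-1]))
tr,br,bl,tl=C(618,38,20),C(662,557,20),C(467,575,20),C(426,45,20)
print(tr,br,bl,tl,np.linalg.norm(tr-br),np.linalg.norm(br-bl));
d=(tr-br)/np.linalg.norm(tr-br);w=np.array([-d[1],d[0],0])
print("yaw",np.arctan2(d[1],d[0]),"org",br+165*d+55*w, bl+165*d-55*w, tr-135*d+55*w)
from scipy.spatial.transform import Rotation as R
o=get_obs();print(R.from_rotvec(o["orientation"]).as_matrix())
w=get_image("wrist");print(np.round(w["hand_eye"],3),w["intrinsics"])
# wanted: z down, tool y perpendicular to stick
E
```

```text
nose [ 640.02189187 -293.71691186   45.        ] end [ 488.70522117 -251.04823136   45.        ] 157.21752804368344 mid [ 564.36355652 -272.38257161   45.        ] yaw -0.2748462946034856
[710.95205383 159.90226472  20.        ] [414.36555646 135.623907    20.        ] [405.45961395 245.08296653  20.        ] [708.37196663 269.5642832   20.        ] 297.57854269756183 109.82077001083283
yaw 0.08167716886251745 org [574.32824046 203.90230569  20.        ] [574.39680036 203.72807508  20.        ] [571.91485564 203.70474774  20.        ]
[[ 9.21517728e-01  3.88335648e-01 -7.07799076e-04]
 [ 3.88336273e-01 -9.21516737e-01  1.35721428e-03]
 [-1.25194007e-04 -1.52556108e-03 -9.99998828e-01]]
[[ 1.0000e-03 -9.5700e-01 -2.8900e-01  7.3314e+01]
 [ 1.0000e+00  1.0000e-03 -1.0000e-03 -6.4300e-01]
 [ 1.0000e-03 -2.8900e-01  9.5700e-01  3.0900e+01]
 [ 0.0000e+00  0.0000e+00  0.0000e+00  1.0000e+00]] [[345.78722516   0.         311.9771503 ]
 [  0.         345.78722516 238.40337227]
 [  0.           0.           1.        ]]
```

```bash
python3 -m creep '[[[0.0276,0.025,-0.004],[0,0,-0.056],100],[[0.0276,0.025,-0.004],[0,0,-0.056],100],[[0.0276,0.025,-0.004],[0,0,-0.056],100],[[0.0276,0.025,-0.004],[0,0,-0.056],100],[[0.0276,0.025,-0.004],[0,0,-0.056],100],[[0.0276,0.025,-0.004],[0,0,-0.056],100],[[0.0276,0.025,-0.004],[0,0,-0.056],100],[[0.0276,0.025,-0.004],[0,0,-0.056],100],[[0.0276,0.025,-0.004],[0,0,-0.056],100],[[0.0276,0.025,-0.004],[0,0,-0.056],100],[[0.0276,0.025,-0.004],[0,0,-0.056],100],[[0,0,0],[0,0,-0.056],100]]' 100
python3 - <<'E'
from look import *
from scipy.spatial.transform import Rotation as R
o=get_obs();w=get_image("wrist");print(o["position"],R.from_rotvec(o["orientation"]).as_matrix().round(3),o["joint_pos"].round(2),o["time"])
pickle.dump((o,w),open("w1.pkl","wb"));cv2.imwrite("pics/w1.png",w["pixels"])
E
```

```text
time: 1.35
position: [550.3, -295.2, 359.5]
orientation: [-3.11, 0.418, -0.001]
contact_force: [0.8, 0.9, -0.5]
opening: 0.998
[ 550.26696023 -295.19444827  359.54117111] [[ 0.964 -0.264  0.001]
 [-0.264 -0.964  0.004]
 [-0.    -0.004 -1.   ]] [ 0.43  0.45 -0.01  1.65  0.    1.04 -1.43] 1.35
```

View pics/w1.png

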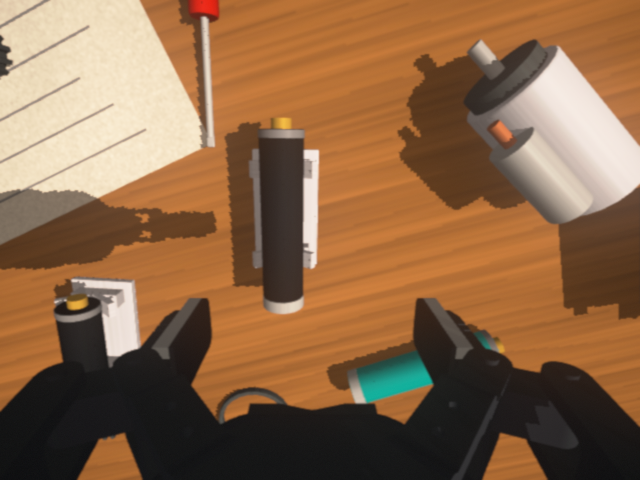

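The wrist view shows the long black stick in its cradle, with the nose tip at (281,118), the steel plain end at (283,312) and side edges at columns 261–305. The short stick is at lower left, and the turquoise one is separate at lower right.

```bash
cat >> look.py <<'E'
from scipy.spatial.transform import Rotation as R
def wcam(o,w):
    T=np.eye(4);T[:3,:3]=R.from_rotvec(o["orientation"]).as_matrix();T[:3,3]=o["position"]
    H=np.linalg.inv(T@np.array(w["hand_eye"]));return dict(intrinsics=w["intrinsics"],R=H[:3,:3],t=H[:3,3])
E
python3 - <<'E'
from look import *
o,w=pickle.load(open("w1.pkl","rb"));c=wcam(o,w);p=w["pixels"]
m=(cv2.cvtColor(p,cv2.COLOR_BGR2HSV)[...,2]<60)
A=[]
for v in range(145,290,12):
    xs=np.where(m[v,240:330])[0]+240
    g=[s for s in np.split(xs,np.where(np.diff(xs)>1)[0]+1) if len(s)>30]
    if g: A.append(ray(c,(g[0][0]+g[0][-1])/2,v,45));print(v,g[0][0],g[0][-1],A[-1].round(1))
A=np.array(A);d=np.polyfit(A[:,0],A[:,1],1);print("yaw",np.arctan(d[0]),np.polyval(d,[564.4,574]))
print(ray(c,281,118,48),ray(c,283,130,63),ray(c,283.5,313,35), -R.from_matrix(R.from_rotvec(o["orientation"]).as_matrix()).as_matrix()[:,0])
E
```

```text
Traceback (most recent call last):
IndexError: too many indices for array: array is 1-dimensional, but 2 were indexed
```

```bash
python3 - <<'E'
from look import *
o,w=pickle.load(open("w1.pkl","rb"));c=wcam(o,w);p=w["pixels"]
hs=cv2.cvtColor(p,cv2.COLOR_BGR2HSV).astype(int); print(p[200,245:325:4].tolist())
m=(p.max(2).astype(int)-p.min(2)<22)&(p.max(2)<70)
A=[]
for v in range(145,290,12):
    xs=np.where(m[v,240:330])[0]+240
    g=[s for s in np.split(xs,np.where(np.diff(xs)>3)[0]+1) if len(s)>25]
    if g: A.append(ray(c,(g[0][0]+g[0][-1])/2,v,45));print(v,g[0][0],g[0][-1],A[-1].round(1))
A=np.array(A);d=np.polyfit(A[:,0],A[:,1],1);print("yaw",np.arctan(d[0]),np.polyval(d,[564.4,574]))
print(ray(c,281,118,48),ray(c,283,130,63),ray(c,283.5,313,35))
E
```

```text
[[35, 62, 96], [36, 63, 98], [61, 78, 104], [108, 114, 126], [40, 46, 56], [32, 38, 48], [36, 40, 51], [39, 44, 53], [41, 46, 55], [45, 50, 59], [46, 51, 60], [47, 51, 61], [47, 53, 63], [46, 51, 62], [46, 53, 64], [217, 224, 237], [221, 229, 241], [224, 231, 243], [171, 190, 224], [67, 126, 201]]
157 264 301 [ 610.2 -285.5   45. ]
169 260 302 [ 601.4 -281.6   45. ]
181 260 301 [ 592.3 -278.4   45. ]
193 261 301 [ 582.8 -275.9   45. ]
205 261 301 [ 573.1 -273.    45. ]
217 261 301 [ 563.3 -270.1   45. ]
229 262 301 [ 553.2 -267.5   45. ]
241 262 301 [ 543.  -264.4   45. ]
253 263 301 [ 532.4 -261.7   45. ]
265 263 301 [ 521.7 -258.5   45. ]
277 265 300 [ 510.7 -255.6   45. ]
yaw -0.28422961827908366 [-270.83413837 -273.6386755 ]
[ 638.54889066 -293.03511483   48.        ] [ 629.24503508 -293.17033592   63.        ] [ 471.14233586 -243.84023349   35.        ]
```

```bash
python3 -m creep '[[[0.0215,0.021,-0.02],[0,0,-0.01],100],[[0,0,-0.03],[0,0,0],100],[[0,0,-0.03],[0,0,0],100],[[0,0,0],[0,0,0],100],[[0,0,0],[0,0,0],100]]' 100
```

```text
time: 1.9
position: [567.4, -280.7, 280.9]
orientation: [3.11, -0.444, -0.002]
contact_force: [0.1, 0.1, 0.7]
opening: 1.001
```

```bash
python3 -m creep '[[[0.004,0.0065,-0.02],[0,0,0],100],[[0,0,-0.02],[0,0,0],100],[[0,0,-0.02],[0,0,0],100],[[0,0,-0.02],[0,0,0],100],[[0,0,0],[0,0,0],100],[[0,0,0],[0,0,0],0],[[0,0,0],[0,0,0],0],[[0,0,0],[0,0,0],0],[[0,0,0],[0,0,0],0],[[0,0,0],[0,0,0],0],[[0,0,0],[0,0,0],0]]' 100
```

```text
time: 3.0
position: [572.3, -273.8, 202.5]
orientation: [3.109, -0.443, 0.004]
contact_force: [-1.8, 0.6, 7.9]
opening: 0.392
```

```bash
python3 -m creep '[[[0,0,0],[0,0,0],0],[[0,0,0.01],[0,0,0],0],[[0,0,0.02],[0,0,0],0],[[0,0,0.03],[0,0,0],0],[[0,0,0.03],[0,0,0],0],[[0,0,0.03],[0,0,0],0],[[0,0,0.02],[0,0,0],0],[[0,0,0],[0,0,0],0]]' 110
python3 -m creep '[[[0,0.02,0.01],[0,0,0.03],0],[[0,0.03,0.01],[0,0,0.04],0],[[0,0.03,0.01],[0,0,0.04],0],[[0,0.03,0],[0,0,0.04],0],[[0,0.03,0],[0,0,0.04],0],[[0,0.03,0],[0,0,0.04],0],[[0,0.03,0],[0,0,0.04],0],[[0,0.03,0],[0,0,0.04],0],[[0,0.03,0],[0,0,0.035],0],[[0,0.02,0],[0,0,0.02],0],[[0,0,0],[0,0,0],0],[[0,0,0],[0,0,0],0]]'
python3 - <<'E'
from look import *
o=get_obs();w=get_image("wrist");print(R.from_rotvec(o["orientation"]).as_matrix().round(3),o["joint_pos"].round(2),o["position"])
pickle.dump((o,w),open("w2.pkl","wb"));cv2.imwrite("pics/w2.png",w["pixels"])
E
```

```text
time: 3.8
position: [572.4, -273.8, 344.5]
orientation: [3.109, -0.443, 0.009]
contact_force: [0.0, 0.0, -3.6]
opening: 0.389
time: 5.0
position: [571.5, 6.8, 370.0]
orientation: [3.138, 0.13, -0.002]
contact_force: [-0.0, 0.2, -1.9]
opening: 0.385
[[ 0.997  0.083 -0.001]
 [ 0.083 -0.997 -0.001]
 [-0.001  0.    -1.   ]] [ 0.04  0.36 -0.18  1.76  0.08  1.03 -1.65] [571.52279899   6.77439441 370.02404935]
```

View pics/w2.png

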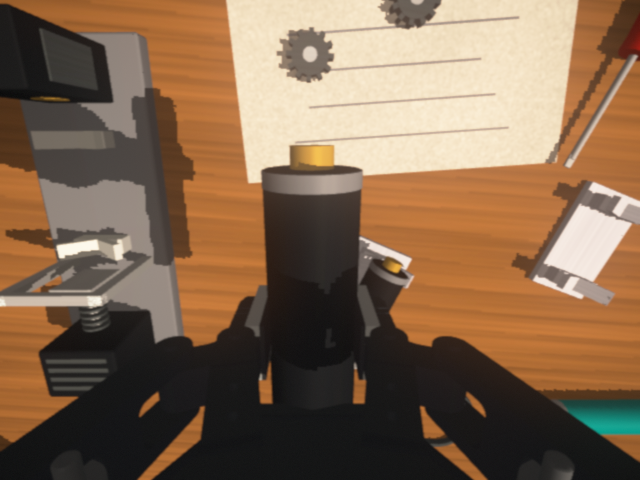

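The stick is held level in the jaws, with the nose tip at (312,147), the shoulder at (312,170) and side edges at columns 263–361. The charger is at the left, with its plate corner at (147,33) and right edge passing (180,315). The short stick is undisturbed.

```bash
python3 - <<'E'
from look import *
o,w=pickle.load(open("w2.pkl","rb"));c=wcam(o,w);M=R.from_rotvec(o["orientation"]).as_matrix();P=o["position"]
h=P[2]-157.5
for n,(u,v,z) in dict(nosetop=(312,146,h+8),shoulder=(312,168,h+18)).items():
    X=ray(c,u,v,z);print(n,X.round(1),"tool",(M.T@(X-P)).round(1))
a=ray(c,147,33,20);b=ray(c,180,315,20);d=(a-b)/np.linalg.norm(a-b);print("corner",a,b,"yaw",np.arctan2(d[1],d[0]),"org",a-135*d+55*np.array([-d[1],d[0],0]))
# expected projections from model
O=np.array([573.5,203.8,0]);y=.082;D=np.array([np.cos(y),np.sin(y),0]);N=np.array([-D[1],D[0],0])
for q in([135,-55,20],[80,-28,116],[80,28,116],[-60,-41,107],[-118,-32,92]):print(q,proj(c,O+q[0]*D+q[1]*N+[0,0,q[2]]).round(0))
E
```

```text
nosetop [640.4  13.  220.5] tool [ 69.3  -0.6 149.4]
shoulder [634.1  12.5 230.5] tool [ 63.1  -0.6 139.4]
corner [711.35906344 154.20946329  20.        ] [454.0104575  134.39616221  20.        ] yaw 0.07683854361694802 org [572.53543581 198.68417982  20.        ]
[135, -55, 20] [140.  31.]
[80, -28, 116] [31. 89.]
[80, 28, 116] [-63.  89.]
[-60, -41, 107] [102. 296.]
[-118, -32, 92] [114. 351.]
```

```bash
python3 -m creep '[[[0,0.03,0],[0,0,0],0],[[0,0.03,0],[0,0,0],0],[[0,0.03,0],[0,0,0],0],[[0,0,0],[0,0,0],0],[[0,0,0],[0,0,0],0]]'
python3 - <<'E'
from look import *
o=get_obs();w=get_image("wrist");print(o["position"])
pickle.dump((o,w),open("w3.pkl","wb"));cv2.imwrite("pics/w3.png",w["pixels"])
E
```

```text
time: 5.55
position: [571.9, 95.9, 370.4]
orientation: [3.138, 0.128, -0.001]
contact_force: [-0.2, 0.1, -3.1]
opening: 0.388
[571.86412714  95.89419396 370.3856709 ]
```

View pics/w3.png

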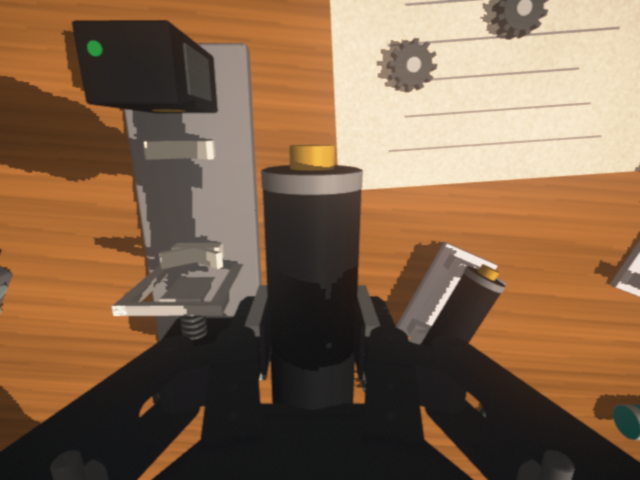

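The charger is now closer. The plate corner is at (247,44) with its right edge running to (260,255), the tower's top-face front edge runs from (88,103) to (187,107), and the hoop's left end is at (113,308).

```bash
python3 - <<'E'
from look import *
o,w=pickle.load(open("w3.pkl","rb"));c=wcam(o,w)
a=ray(c,247,44,20);b=ray(c,259,240,20);d=(a-b)/np.linalg.norm(a-b);n=np.array([-d[1],d[0],0])
O=a-135*d+55*n;print("corner",a,"yaw",np.arctan2(d[1],d[0]),"org",O)
for O in([572.5,199.5,0],[573.5,203.8,0]):
  O=np.array(O);y=.08;D=np.array([np.cos(y),np.sin(y),0]);N=np.array([-D[1],D[0],0])
  for q in([135,-55,20],[80,-28,116],[80,28,116],[125,28,116],[125,-28,116],[-68,41,107],[-68,-41,107],[50,-20,47]):print(q,proj(c,O+q[0]*D+q[1]*N+[0,0,q[2]]).round(0))
E
```

```text
corner [710.91365584 161.51549034  20.        ] yaw 0.09620534678497188 org [571.25478266 203.29346469  20.        ]
[135, -55, 20] [254.  44.]
[80, -28, 116] [189. 106.]
[80, 28, 116] [ 96. 106.]
[125, 28, 116] [82. 21.]
[125, -28, 116] [181.  21.]
[-68, 41, 107] [121. 317.]
[-68, -41, 107] [230. 317.]
[50, -20, 47] [211. 152.]
[135, -55, 20] [249.  42.]
[80, -28, 116] [181. 104.]
[80, 28, 116] [ 89. 104.]
[125, 28, 116] [74. 19.]
[125, -28, 116] [173.  19.]
[-68, 41, 107] [115. 315.]
[-68, -41, 107] [224. 315.]
[50, -20, 47] [206. 150.]
```

```bash
python3 -m creep '[[[0.0018,0.018,0],[0.0067,-0.081,0],0],[[0.0018,0.018,0],[0.0067,-0.081,0],0],[[0.0018,0.018,0],[0.0067,-0.081,0],0],[[0.0018,0.018,0],[0.0067,-0.081,0],0],[[0.0018,0.018,0],[0.0067,-0.081,0],0],[[0.0015,0.019,0],[0.0067,-0.081,0],0],[[0,0,0],[0,0,0],0],[[0,0,0],[0,0,0],0]]'
python3 - <<'E'
from look import *
o=get_obs();M=R.from_rotvec(o["orientation"]).as_matrix();print(M.round(3),o["position"],o["joint_pos"].round(2))
E
```

```text
time: 6.4
position: [582.3, 204.2, 370.4]
orientation: [-3.03, -0.123, -0.751]
contact_force: [0.1, -1.0, -3.4]
opening: 0.394
[[ 0.881  0.08   0.465]
 [ 0.072 -0.997  0.036]
 [ 0.467  0.001 -0.884]] [582.2523532  204.17927683 370.35158679] [-0.38  0.32 -0.11  1.87  0.43  0.54 -2.29]
```

```bash
python3 -m creep '[[[0,0.0005,-0.028],[0,0,0],0],[[0,0,-0.028],[0,0,0],0],[[0,0,-0.028],[0,0,0],0],[[0,0,0],[0,0,0],0],[[-0.0145,-0.0012,-0.0077],[0,0,0],0],[[-0.0145,-0.0012,-0.0077],[0,0,0],0],[[-0.0145,-0.0012,-0.0077],[0,0,0],0],[[-0.0145,-0.0012,-0.0077],[0,0,0],0],[[0,0,0],[0,0,0],0],[[0,0,0],[0,0,0],0]]'
cat >> look.py <<'E'
def chg(o):
    M=R.from_rotvec(o["orientation"]).as_matrix();O=np.array([573.5,204.2,0]);y=.082
    C=np.array([[np.cos(y),np.sin(y),0],[-np.sin(y),np.cos(y),0],[0,0,1]])
    f=lambda p:(C@(M@np.array(p)+o["position"]-O)).round(1)
    print("plain",f([-90,0,157.5]),"nose",f([70,0,157.5]),"pitch",np.degrees(np.arcsin(M[2,0])).round(2),"yawrel",round(np.arctan2(M[1,0],M[0,0])-y,3),"F",o["contact_force"].round(1),"q",o["joint_pos"].round(2),o["time"])
E
python3 - <<'E'
from look import *
chg(get_obs())
im=get_image("scene");a=cv2.resize(im["pixels"][180:370,340:470],None,fx=3,fy=3,interpolation=2)
w=get_image("wrist")["pixels"];c=np.zeros((570,800,3),np.uint8);c[:,:390]=a;c[:300,400:]=cv2.resize(w,(400,300));cv2.imwrite("pics/s4.png",c)
E
```

```text
time: 7.4
position: [525.3, 200.9, 257.3]
orientation: [-3.026, -0.123, -0.756]
contact_force: [0.2, 0.9, -3.0]
opening: 0.384
plain [-53.7   0.8  76. ] nose [ 87.6   0.6 151.2] pitch 28.04 yawrel -0.001 F [ 0.2  0.9 -3. ] q [-0.61  0.4   0.12  2.1   0.67  0.24 -2.62] 7.4
```

View pics/s4.png

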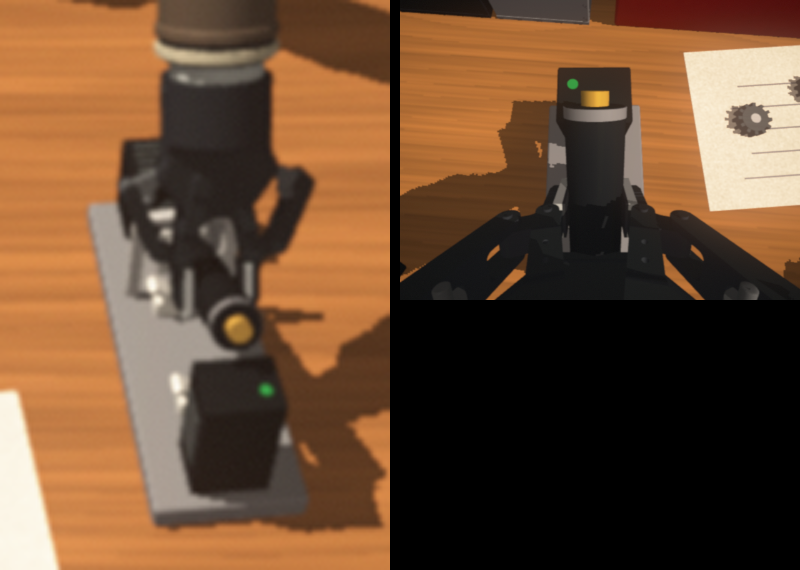

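The stick lies sloping through the hoop area, with its nose (crop 238,328) still above the tower and centred over it. Joints 6 and 7 are nearing their limits, so I'll flatten the pitch gradually while pressing the spring.

```bash
python3 -m creep '[[[-0.0024,-0.0005,-0.0036],[-0.0015,0.0178,0],0],[[-0.0024,-0.0005,-0.0036],[-0.0015,0.0178,0],0],[[0,0,0],[0,0,0],0]]' 120
python3 -c "
from look import *
chg(get_obs())"
python3 -m creep '[[[-0.0019,-0.0002,-0.0032],[-0.0014,0.0174,0],0],[[-0.0019,-0.0002,-0.0033],[-0.0014,0.0174,0],0],[[-0.0019,-0.0002,-0.0033],[-0.0014,0.0174,0],0],[[0,0,0],[0,0,0],0],[[0,0,0],[0,0,0],0]]'
python3 -c "
from look import *
chg(get_obs())"
```

```text
time: 7.8
position: [521.1, 200.3, 249.8]
orientation: [-3.039, -0.123, -0.702]
contact_force: [5.3, -1.2, 3.9]
opening: 0.385
plain [-64.3   0.9  68.8] nose [ 79.5   0.6 139. ] pitch 26.04 yawrel -0.002 F [ 5.3 -1.2  3.9] q [-0.57  0.41  0.07  2.1   0.63  0.26 -2.58] 7.8
time: 8.3
position: [517.0, 200.2, 241.7]
orientation: [-3.054, -0.123, -0.63]
contact_force: [9.1, 0.2, 7.7]
opening: 0.384
plain [-76.9   1.5  61.4] nose [ 70.    1.1 124.8] pitch 23.33 yawrel -0.003 F [9.1 0.2 7.7] q [-0.51  0.42  0.    2.09  0.58  0.3  -2.52] 8.3
```

```bash
python3 - <<'E'
from look import *
p=get_image("wrist")["pixels"];q=pickle.load(open("w3.pkl","rb"))[1]["pixels"]
cv2.imwrite("pics/w5.png",np.hstack([cv2.resize(p[60:460,120:520],(400,400)),cv2.resize(q[60:460,120:520],(400,400))]))
E
```

```text
(no output)
```

View pics/w5.png

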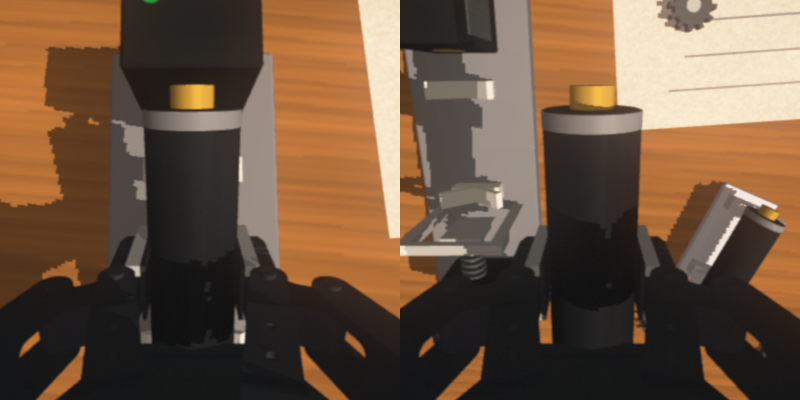

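Compared with the earlier view, the nose end has moved away from the camera: the band width shrank from 102 to 95 px. So the stick slipped about 7° nose-down in the pads, giving a true pitch of about 16° with the spring pressed about 18 mm. I'll keep tipping with that allowed for.

```bash
python3 -m creep '[[[0.0052,0.0002,-0.0033],[-0.0028,0.035,0],0],[[0.0053,0.0002,-0.0033],[-0.0028,0.035,0],0],[[0.0053,0.0002,-0.0033],[-0.0028,0.035,0],0],[[0.0052,0.0002,-0.0033],[-0.0028,0.035,0],0],[[0,0,0],[0,0,0],0],[[0,0,0],[0,0,0],0]]' 120
python3 - <<'E'
from look import *
chg(get_obs());p=get_image("wrist")["pixels"]
s=get_image("scene")["pixels"]
cv2.imwrite("pics/w6.png",np.hstack([cv2.resize(p[60:460,120:520],(400,400)),cv2.resize(s[210:350,340:480],(400,400),interpolation=2)]))
E
```

```text
time: 8.95
position: [538.0, 200.7, 227.6]
orientation: [-3.097, -0.124, -0.414]
contact_force: [9.8, 1.4, 2.6]
opening: 0.389
plain [-81.2   0.3  52. ] nose [73.2 -0.2 94. ] pitch 15.22 yawrel -0.003 F [9.8 1.4 2.6] q [-0.33  0.49 -0.17  1.99  0.42  0.45 -2.33] 8.95
```

View pics/w6.png

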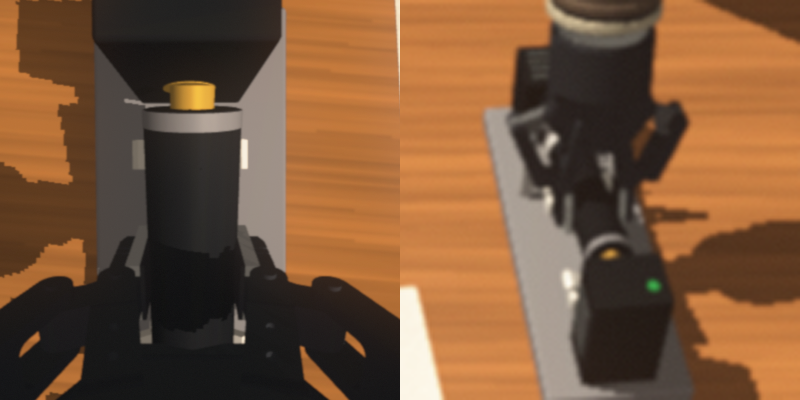

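```bash
python3 -m creep '[[[0.0053,0.0004,-0.0025],[-0.0027,0.033,0],0],[[0.0053,0.0004,-0.0025],[-0.0027,0.033,0],0],[[0.0053,0.0004,-0.0025],[-0.0027,0.033,0],0],[[0.0053,0.0004,-0.0025],[-0.0027,0.033,0],0],[[0.0053,0.0004,-0.0025],[-0.0027,0.033,0],0],[[0,0,0],[0,0,0],0],[[0,0,0],[0,0,0],0]]' 120
python3 - <<'E'
from look import *
chg(get_obs());p=get_image("wrist")["pixels"]
s=get_image("top")["pixels"]
cv2.imwrite("pics/w7.png",np.hstack([cv2.resize(p[60:460,120:520],(400,400)),cv2.resize(s[140:260,200:320],(400,400),interpolation=2)]))
E
```

```text
time: 9.75
position: [565.5, 203.6, 217.0]
orientation: [-3.125, -0.126, -0.163]
contact_force: [9.8, 2.5, 12.0]
opening: 0.385
plain [-81.1   1.   50.9] nose [78.   0.8 67.6] pitch 5.99 yawrel -0.002 F [ 9.8  2.5 12. ] q [-0.23  0.58 -0.27  1.85  0.3   0.65 -2.18] 9.75
```

View pics/w7.png

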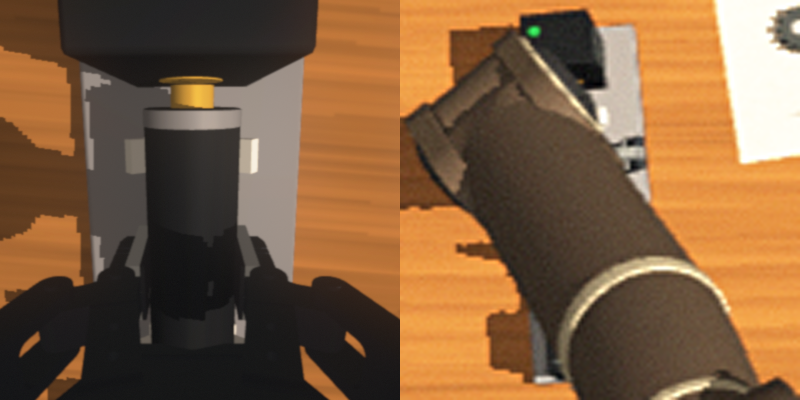

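The nose now sits just short of the contact (crop 193,80) and the front support's wings flank the stick. The stick looks about level, with its axis about 60 mm up, so about 2 mm remain. I'll press down gently with a slight nose-up torque to seat the plain end.

```bash
python3 -m creep '[[[0,0,-0.002],[0,0,0],0],[[0,0,-0.002],[0,0,0],0],[[0,0,0],[0,0,0],0]]' 120; python3 -c "
from look import *
chg(get_obs())"
python3 -m creep '[[[-0.0027,-0.0002,-0.0005],[0.0015,-0.0175,0],0],[[-0.0027,-0.0002,-0.0005],[0.0015,-0.0175,0],0],[[0,0,0],[0,0,0],0]]'; python3 -c "
from look import *
chg(get_obs())"
```

```text
time: 10.15
position: [565.9, 203.6, 214.5]
orientation: [-3.125, -0.127, -0.167]
contact_force: [6.6, -0.2, 24.1]
opening: 0.39
plain [-80.3   1.   48.3] nose [78.8  0.8 65.4] pitch 6.13 yawrel -0.001 F [ 6.6 -0.2 24.1] q [-0.23  0.58 -0.27  1.85  0.31  0.64 -2.18] 10.15
time: 10.45
position: [560.6, 203.2, 213.6]
orientation: [-3.119, -0.127, -0.225]
contact_force: [9.3, 0.1, 20.2]
opening: 0.384
plain [-79.3   1.1  44.8] nose [79.   0.9 67.8] pitch 8.26 yawrel -0.001 F [ 9.3  0.1 20.2] q [-0.25  0.57 -0.25  1.88  0.33  0.59 -2.21] 10.45
```

```bash
python3 -m creep '[[[0,0,0.001],[0,0,0],55],[[0,0,0],[0,0,0],75],[[0,0,0],[0,0,0],80],[[0,0,0],[0,0,0],80],[[-0.001,0,0.01],[0,0,0],80],[[-0.003,0,0.02],[0,0,0],80],[[-0.005,0,0.04],[0,0,0],80],[[-0.005,0,0.04],[0,0,0],80],[[-0.005,0,0.04],[0,0,0],80],[[0,0,0],[0,0.06,0],80],[[0,0,0],[0,0.06,0],80],[[0,0,0],[0,0,0],80]]'
python3 - <<'E'
from look import *
o=get_obs();chg(o);w=get_image("wrist");p=w["pixels"]
pickle.dump((o,w),open("w8.pkl","wb"));s=get_image("scene")["pixels"]
cv2.imwrite("pics/w8.png",np.hstack([p[0:480,100:540],cv2.resize(s[220:350,350:450],(360,480),interpolation=2)]))
E
```

```text
time: 11.65
position: [537.0, 201.9, 359.9]
orientation: [-3.128, -0.126, -0.013]
contact_force: [-0.4, -0.3, -0.5]
opening: 0.798
plain [-125.2    2.5  201.6] nose [ 34.8   2.3 203. ] pitch 0.49 yawrel -0.002 F [-0.4 -0.3 -0.5] q [-0.17  0.39 -0.35  1.76  0.15  1.   -2.07] 11.65
```

View pics/w8.png

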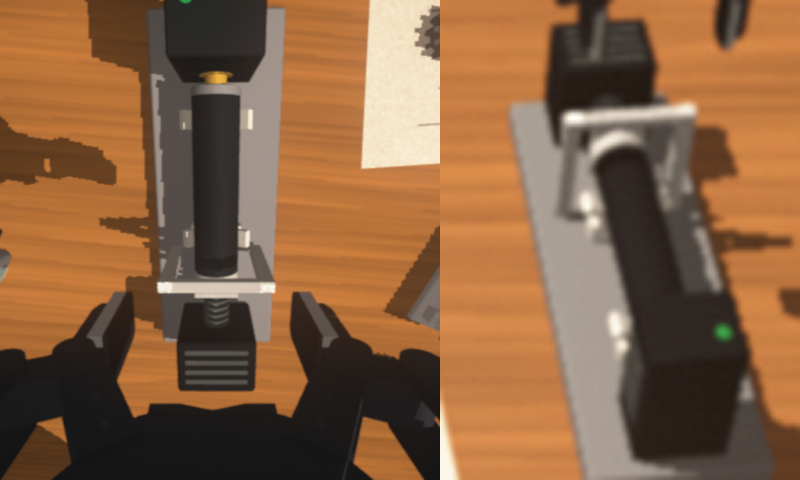

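The stick lies in the bay under the hoop, with its nose at the brass contact (crop 217,76). I'll check whether it is level by comparing its width along its length with the projection of a level seated cylinder.

```bash
python3 - <<'E'
from look import *
o,w=pickle.load(open("w8.pkl","rb"));c=wcam(o,w);p=w["pixels"].astype(int)
m=(p.max(2)<75)&(p.max(2)-p.min(2)<25)
O=np.array([573.5,204.2,0]);y=.082;D=np.array([np.cos(y),np.sin(y),0]);N=np.array([-D[1],D[0],0])
cam=-c["R"].T@c["t"]
for v in range(105,262,15):
    xs=np.where(m[v,280:350])[0]+280
    g=max(np.split(xs,np.where(np.diff(xs)>3)[0]+1),key=len)
    X=ray(c,(g[0]+g[-1])/2,v,58);q=(X-O)@D
    # level cylinder: width px from tangent approx
    dep=(c["R"]@X+c["t"])[2]
    print(v,g[0],g[-1]+1,"x",q.round(1),"y",((X-O)@N).round(1),"width-depth",(345.8*36/(g[-1]+1-g[0])).round(1),"expect",dep.round(1))
for q in([80,0,58],[80,0,66],[72,0,76],[-80,0,76],[-80,0,40]):print(q,proj(c,O+q[0]*D+[0,0,q[2]]).round(1))
E
```

```text
105 291 339 x 59.5 y 2.7 width-depth 259.4 expect 254.3
120 292 339 x 49.1 y 2.3 width-depth 264.9 expect 257.2
135 291 339 x 38.4 y 2.6 width-depth 259.4 expect 260.2
150 291 339 x 27.5 y 2.6 width-depth 259.4 expect 263.3
165 292 339 x 16.2 y 2.2 width-depth 264.9 expect 266.4
180 292 338 x 4.8 y 2.6 width-depth 270.6 expect 269.6
195 292 338 x -7.0 y 2.6 width-depth 270.6 expect 273.0
210 293 338 x -19.0 y 2.2 width-depth 276.6 expect 276.3
225 294 338 x -31.4 y 1.8 width-depth 282.9 expect 279.8
240 295 337 x -44.0 y 1.7 width-depth 296.4 expect 283.4
255 294 337 x -57.0 y 2.1 width-depth 289.5 expect 287.0
[80, 0, 58] [318.3  74.6]
[80, 0, 66] [318.3  72.6]
[72, 0, 76] [318.4  82.9]
[-80, 0, 76] [317.5 289.6]
[-80, 0, 40] [317.4 272.6]
```

The widths agree with a level stick at 58 mm (the depth from width tracks the expected value), and the shoulder row of about 84 matches the seated value of 83. I'll hand it in.

```bash
python3 -m creep '[[[0,0,0.02],[0,0,0],80],[[0,0,0],[0,0,0],80],[[0,0,0],[0,0,0],80]]'; python3 -c "
from station import *
print(job_done())"
```

```text
time: 12.05
position: [536.7, 202.2, 379.2]
orientation: [-3.128, -0.127, -0.016]
contact_force: [-0.4, -0.2, 0.2]
opening: 0.802
the job is handed in; nothing more can be done
None
```

I took the long stick from its cradle and loaded it in the charger. It went in under the hoop at 28°, pressed the spring contact, was tipped down and released, and I handed the job in at 12 s of the 48 s allowed. The hand-in gave no verdict.

**What the last checks showed**
- **Seating:** in the last wrist view the stick lies level in the bay. Its width along the length and the row of its shoulder fit a seated stick to within 1–2 pixels, though two of the width readings were 8–13 mm off in depth. The nose appears to be at the fixed contact.
- **Released:** the gripper is open and well clear, and the wrist reads about zero force.
- **Spring contact:** I never read its travel directly. The wrist force of 9–10 N while pressing implies about 16–19 mm pressed back.
- **Other parts:** I kept clear of them. The last view that showed the short stick had it in its cradle, but I made no final measurement of it or the bystanders.

**What disagreed**
- **Slip in the grip:** while pressing the spring, the stick turned about 7° nose-down in the pads, so its true slope was about 16° rather than the 23° of the tool. That is still above the 10° required. I allowed for the slip in the moves that followed and pressed the stick down before letting go.
- **Charger position:** one early wrist measurement put the charger 5 mm off in y. A closer view agreed with the top camera, so I used that.
- **Sideways offset:** the final view shows the stick about 2 mm to one side of my charger centreline, which is within the camera calibration.

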